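# Call on the intercom and point out two things to pack

## Task

Call the remote engineer by pressing the intercom's push button fully down and letting go, then show the bench camera the two things to be packed: point straight down at the middle of the heat sink, fingertips 1 to 4 cm above it, and stay there for two seconds, then go over to the flat reel of desoldering braid, point at it the same way, and finish while still pointing at it. Pick nothing up and touch none of the five small things lying there, and on the way keep the fingers well up so that no other thing is pointed at from close by.

Things in the scene. Friction and masses are not known exactly. Their poses are not given: they have to be found in the camera images.
- call_button_top (a point): Centre of the top face of the round grey push button, 26 mm across, in a black collar 42 mm across (released, this point is 48 mm above the bench and 10 mm above the collar) on the right-hand part of the intercom when seen from the robot at yaw 0. The point moves with the button; it is pressed straight down.
- call_button (a joint): Travel of the push button: 0 m released, 0.006 m fully down. A spring, about 4 N when fully down, brings it back.
- intercom: Grey flat desk intercom, 62 x 84 mm and 26 mm high without the button, with a slotted speaker grille beside the button; fixed to the bench. Origin: centre of its underside. Its place and yaw vary. (A wide shelf hangs over the back of the bench, everywhere beyond x = 0.58, underside at z = 0.56; nothing else overhangs the work.)
- heat_sink_top (a point): Heat sink, the FIRST thing to point at: bright aluminium block with upright fins, 28 x 36 mm, 18 mm high, lying on the bench, loose. This point is the middle of its upper side, at the height of the fin tops; z is up.
- wick_reel_top (a point): Reel of desoldering braid, the SECOND thing to point at: flat round dark reel with a pale square on top, 53 mm across and 9 mm high, a thin braid end sticking out about 25 mm on one side, lying flat on the bench, loose. This point is the middle of the round reel's upper side; z is up.
- heat_sink: The heat sink; origin at the centre of its underside.
- usb_stick: Bystander: memory stick, flat dark body with a short metal plug, 18 x 53 mm, 8 mm high, loose; origin at the centre of its underside. A like one lies far back on the bench.
- tip_tinner_tin: Bystander: small round white tin, 30 mm across, 18 mm high, loose; origin at the centre of its underside.
- tip_box: Bystander: flat dark box, 40 x 62 mm, 18 mm high, loose; origin at the centre of its underside.
- wick_reel: The reel; origin on its underside, 12 mm from the centre of the round reel.
- tip_tinner_tin_top (a point): Middle of the upper side of the round tin.
- tip_box_top (a point): Middle of the upper side of the dark box.
- usb_stick_top (a point): Middle of the upper side of the memory stick.
There are look-alikes about, which are no part of the job. Leave any pink or red look-alike of the heat_sink alone.

How it is judged:
By the outcome, as a careful person would: the job done as asked, in the order asked, and still so for the second after the job is handed in, with the robot touching nothing.
It also fails if it takes over 43 s, if anything falls off the work surface, if the arm or the gripper's body presses on something with over 40 N, if the wrist force passes 120 N, or if a joint passes its speed limit or range.

## Robot

A 7-joint arm with a two-finger parallel gripper is mounted at the origin on a cart in front of the work surface, level with it; the furniture and walls round the work are solid. World frame = base frame: x ahead of the robot, y to its left, z up, the work surface at z = 0. Lengths are in m, angles in rad, forces in N, time in s.
With the tool pointing down it reaches from about 0.425 to 0.875 m from the base axis. Payload 4.7 kg.
Tool frame: the origin (TCP) lies midway between the tips of the shut fingers; the grasp point (between the pads) lies 19 mm behind it (ctrl.grip_point_offset is the distance from the TCP to the grasp point, in m); z points along the fingers, y is the line along which they close (so a half turn about z gives the same grasp; the last joint's range is limited). The gripper opens to 87 mm and grips with 3 to 60 N. Pads are 19 mm wide; open, the fingers measure 117 mm over their backs; the gripper's body (75 mm by 190 mm) begins 51 mm behind the grasp point.
Start: joints at [-1.136, 0.321, -0.07, 1.45, 0.023, 1.371, -0.057], TCP at [0.266, 0.593, 0.223] pointing down, gripper open.
Joint ranges: [-2.86, 2.86], [-0.3, 2.09], [-1.38, 1.24], [0.06, 2.45], [-1.56, 4.7], [0.09, 2.05], [-2.69, 2.69]. Speed limits (rad/s): [2.57, 2.57, 3.14, 3.14, 3.14, 3.14, 3.14].

## Interface

Orientations are given as a rotation vector (axis times angle).
In Python, from bench import ctrl gives the robot as it stands. The module is installed in compiled form; this text tells all that it offers.
- The arm moves only by the shell command python3 -m handwheel 'ROWS' [OPENING] [FORCE]. ROWS is JSON, a list of rows, each an object of numbers: "x", "y", "z": the shift along the tool's x, y, z in m; "wx", "wy", "wz": the turn, a rotation vector about the tool's x, y, z in degrees. A call has 1 to 10 rows; each row is the pose to reach, as a shift and turn from the pose commanded when the call began, along the tool's axes at that moment; what a row does not reach only later rows make up. A row lasts 1/12 s, in which the tool goes at most 41.7 mm and 7.16 degrees, less where a joint would pass 70% of its speed; a pose out of reach is approached as far as the arm can. A call with a gripper value outside its range is refused whole. OPENING is the finger opening in m, from 0 to 0.087, set as the call begins (- or left out, the last holds). The fingers move at their own pace and stop on an object; FORCE is the grip in N (left out, the last holds). Time passes only in rows, so rows that repeat a pose let the fingers close. It gives the time, the measured TCP pose, the force, the opening and the grip force at its end, in the units of the state.
- ctrl.get_state(): the state, without advancing time (a new reading comes with each control period).
- ctrl.get_image(name): name is "side" or "top"; returns a dict with "image" (480x640x3 uint8, red, green, blue), "K" (3x3 intrinsics, pixels), "world_to_cam" (4x4, takes a point from world to camera coordinates). Camera axes: x right, y down, z forward; pixel columns grow to the right and rows downward; lengths in m; the calibration is good to about 2 mm. A picture is of the moment at which its call begins. There is no depth.
- ctrl.close_job(): hands the job in; it is judged then, once.
The state is a dict: "time": time; "joint_positions": joint angles; "qd": joint speeds; "joint_torque": joint torques, N m; "position": TCP position; "tool_rot": TCP orientation; "ft_force": force on the tool from outside, world axes, zero at the start; "torque": the same for the moment, N m; "grip_width": opening from 0.0 (shut) to 1.0 (fully open); "grip_force": force on a finger pad.
Only numpy, scipy, OpenCV 4.12 (cv2) and the standard library are available. Lean on these libraries where they do the work, as an engineer would, in place of code of your own. Each camera call takes 0.05 s, during which the arm holds its last target. There are 200 camera calls.

## Working session

There is one attempt and no reset: what is moved stays moved. The work goes in short steps, Python scripts to look and compute and a shell command to move; the robot and the scene stay as the last step left them, time stands still between calls to the robot, and variables do not carry over. Pictures are saved under pics/ and viewed, at most 10 in all, crops included, and the job is handed in when it is done.

```bash
mkdir -p pics; cat > h.py <<'E'
from bench import ctrl
import numpy as np, cv2
from scipy.spatial.transform import Rotation as R
def ray(im,u,v,z):
    K=im["K"];T=np.array(im["world_to_cam"]);Rm=T[:3,:3];c=-Rm.T@T[:3,3]
    d=Rm.T@np.linalg.solve(K,[u,v,1]);return c+d*(z-c[2])/d[2]
def delta(p):
    s=ctrl.get_state();r=R.from_rotvec(s["tool_rot"]);return r.inv().apply(np.array(p)-s["position"])
E
python3 - <<'E'
from h import *
import pickle
for n in("top","side"):
    im=ctrl.get_image(n);pickle.dump(im,open(n+".pkl","wb"));cv2.imwrite(f"pics/{n}0.png",im["image"][...,::-1])
    T=np.array(im["world_to_cam"]);print(n,-T[:3,:3].T@T[:3,3],T[:3,:3].round(2).tolist())
s=ctrl.get_state();print(s["time"],s["position"],R.from_rotvec(s["tool_rot"]).as_matrix().round(3),s["grip_width"])
E
```

```text
top [0.26391413 0.25329614 0.92279182] [[-0.03, -1.0, -0.03], [-0.99, 0.03, -0.14], [0.14, 0.03, -0.99]]
side [0.32274204 0.9316331  0.5638132 ] [[-0.99, -0.12, 0.02], [-0.08, 0.59, -0.8], [0.08, -0.8, -0.6]]
0.1 [0.26535251 0.59285942 0.22160699] [[-0.913  0.408 -0.001]
 [ 0.408  0.913 -0.002]
 [-0.    -0.002 -1.   ]] 1.0024416393796753
```

View pics/top0.png

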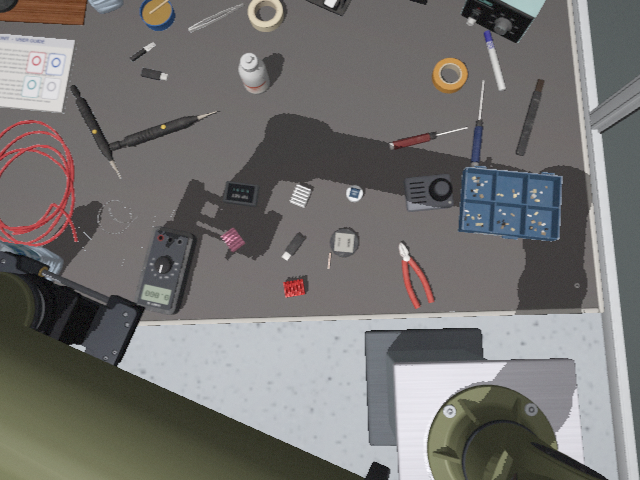

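View pics/side0.png

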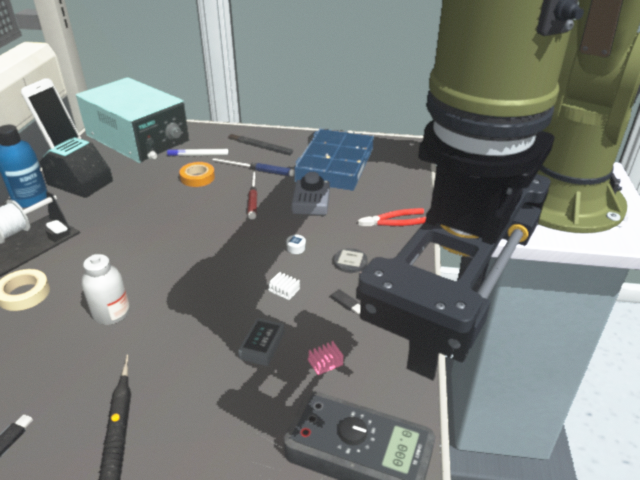

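The top view shows these candidates for the heat sink: bright block (301,194), pink look-alike (233,239) and red look-alike (294,288). I choose the bright one. For the reel: flat dark disc with pale square (344,242), against the white tin (355,193) and tape rolls (450,75) and (265,14). The intercom button is at about (440,189), the only one. USB stick is at (293,246), tip box at (240,193). The side view agrees: heat sink (284,286), reel (350,260), button (313,183).

```bash
python3 - <<'E'
from h import *
import pickle
im=pickle.load(open("top.pkl","rb"))["image"][...,::-1]
cv2.imwrite("pics/c1.png",cv2.resize(im[160:310,270:470],None,fx=4,fy=4,interpolation=cv2.INTER_CUBIC))
im=pickle.load(open("side.pkl","rb"))["image"][...,::-1]
cv2.imwrite("pics/c2.png",cv2.resize(im[160:310,240:400],None,fx=4,fy=4,interpolation=cv2.INTER_CUBIC))
E
```

```text
(no output)
```

View pics/c1.png

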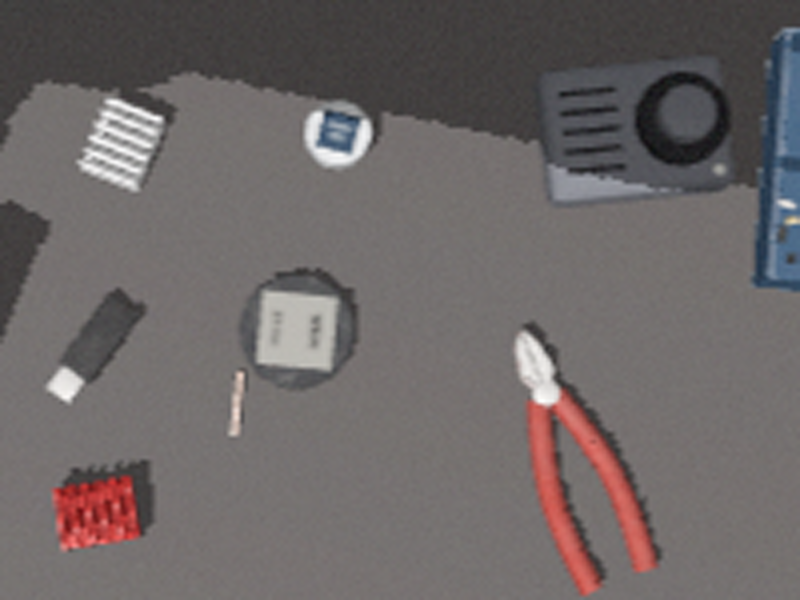

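View pics/c2.png

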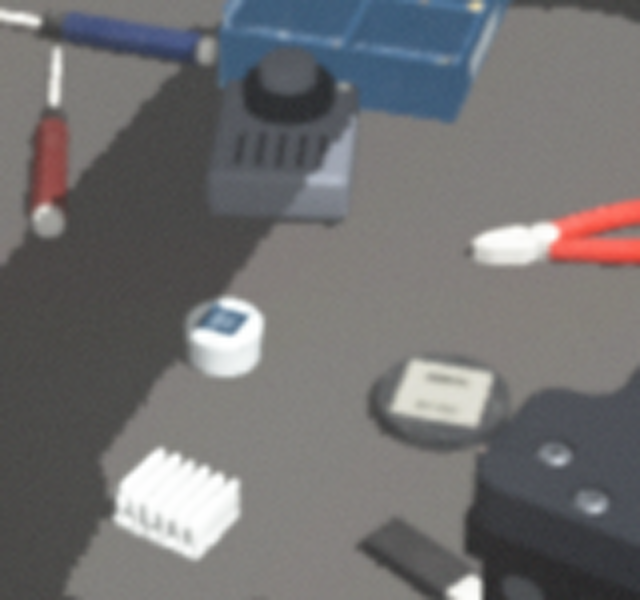

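The crops confirm the choice: finned bright block at top px (300.6,195.4), reel disc (344.6,242.1), and grey button in its black collar (442.3,187). The side view shows them at (285.5,281), (350,259.5) and (312.3,177.5).

```bash
python3 - <<'E'
from h import *
import pickle
t=pickle.load(open("top.pkl","rb"));s=pickle.load(open("side.pkl","rb"))
P=lambda im:im["K"]@np.array(im["world_to_cam"])[:3]
for n,a,b,z in[("button",(442.3,187),(312.3,177.5),.048),("sink",(300.6,195.4),(285.5,281),.018),("reel",(344.6,242.1),(350,259.5),.009),("tin",(354.6,193.5),(296,240.5),.018)]:
    X=cv2.triangulatePoints(P(t),P(s),np.array(a,float),np.array(b,float));X=X[:3,0]/X[3,0]
    p=ray(t,*a,z);print(n,p.round(4),ray(s,*b,z).round(4),"tri",X.round(4),"r",np.hypot(*p[:2]).round(3),"delta from start z.2",delta([p[0],p[1],.2]).round(4))
for n,a,z in[("usb",(293,246),.008),("box",(240,193),.018),("icL",(405.5,179),.026),("icR",(450,174),.026),("bluebox",(465,168),.04),("pinkHS",(233,239),.018),("redHS",(294,288),.018),("driver",(480,110),.03)]:print(n,ray(t,*a,z).round(3))
E
```

```text
button [0.4587 0.0628 0.048 ] [0.4548 0.0762 0.048 ] tri [0.4587 0.0608 0.0391] r 0.463 delta from start z.2 [-0.393  -0.4048  0.0223]
sink [0.459  0.3171 0.018 ] [0.4573 0.3209 0.018 ] tri [0.4588 0.3173 0.0149] r 0.558 delta from start z.2 [-0.2894 -0.1726  0.0219]
reel [0.3706 0.2388 0.009 ] [0.37   0.2473 0.009 ] tri [0.3709 0.2387 0.002 ] r 0.441 delta from start z.2 [-0.2407 -0.2802  0.0221]
tin [0.459  0.2173 0.018 ] [0.459  0.2228 0.018 ] tri [0.46   0.2172 0.0137] r 0.508 delta from start z.2 [-0.3302 -0.2636  0.0221]
usb [0.367 0.334 0.008]
box [0.468 0.43  0.018]
icL [0.481 0.124 0.026]
icR [0.487 0.043 0.026]
bluebox [0.494 0.018 0.04 ]
pinkHS [0.382 0.443 0.018]
redHS [0.289 0.333 0.018]
driver [ 0.605 -0.019  0.03 ]
```

```bash
python3 -m handwheel '[{"x":-0.02,"y":-0.02},{"x":-0.045,"y":-0.046},{"x":-0.07,"y":-0.072},{"x":-0.095,"y":-0.098},{"x":-0.12,"y":-0.124},{"x":-0.145,"y":-0.15},{"x":-0.17,"y":-0.175},{"x":-0.195,"y":-0.2},{"x":-0.22,"y":-0.225},{"x":-0.245,"y":-0.25}]' 0 10
python3 -m handwheel '[{"x":-0.025,"y":-0.026},{"x":-0.05,"y":-0.052},{"x":-0.075,"y":-0.078},{"x":-0.1,"y":-0.105},{"x":-0.125,"y":-0.13},{"x":-0.14,"y":-0.145,"z":0.02},{"x":-0.148,"y":-0.155,"z":0.05},{"x":-0.148,"y":-0.155,"z":0.08},{"x":-0.148,"y":-0.155,"z":0.09},{"x":-0.148,"y":-0.155,"z":0.09}]'
cat > look.py <<'E'
from h import *
import sys,pickle
tag,ax,ay,bx,by=sys.argv[1],*map(int,sys.argv[2:6])
o=[]
s=ctrl.get_state()
for n,x,y in(("top",ax,ay),("side",bx,by)):
    im=ctrl.get_image(n);pickle.dump(im,open(n+tag+".pkl","wb"))
    p=im["K"]@(np.array(im["world_to_cam"])[:3]@np.r_[s["position"],1]);print(n,"TCP px",p[:2]/p[2])
    o.append(cv2.resize(im["image"][y:y+150,x:x+100,::-1],None,fx=4,fy=4,interpolation=cv2.INTER_CUBIC))
cv2.imwrite(f"pics/{tag}.png",np.hstack(o));print(s["time"],s["position"])
E
python3 look.py b 390 120 260 100
```

```text
top TCP px [ 97.49623486 306.89600703]
side TCP px [444.31550609 331.5642926 ]
0.1 [0.26535251 0.59285942 0.22160699]invalid input at $[0]: expected keys x, y, z, wx, wy, wz
invalid input at $[0]: expected keys x, y, z, wx, wy, wz
```

View pics/b.png

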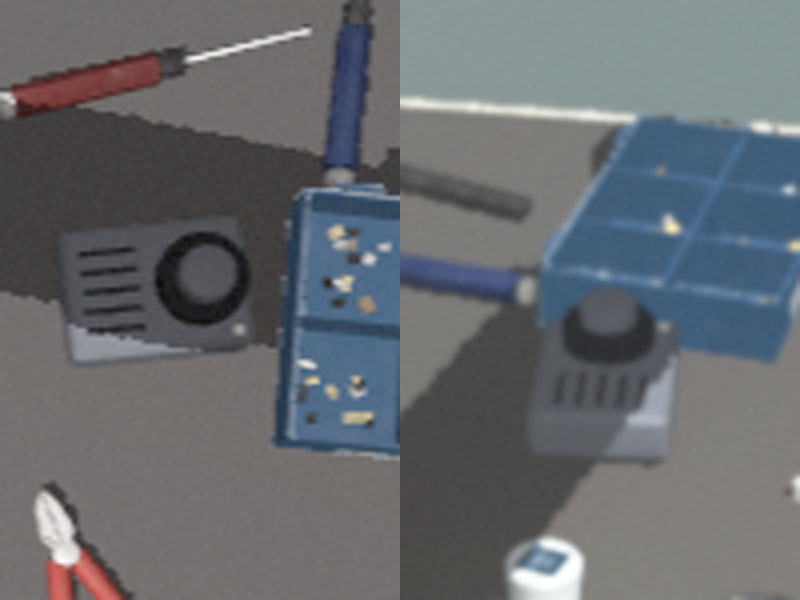

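The first move was refused because a row needs all six keys. Nothing moved, and the close-up again shows the button at top px (442,188). Retyping the rows in full.

```bash
python3 -m handwheel '[{"x":-0.02,"y":-0.02,"z":0,"wx":0,"wy":0,"wz":0},{"x":-0.045,"y":-0.046,"z":0,"wx":0,"wy":0,"wz":0},{"x":-0.07,"y":-0.072,"z":0,"wx":0,"wy":0,"wz":0},{"x":-0.095,"y":-0.098,"z":0,"wx":0,"wy":0,"wz":0},{"x":-0.12,"y":-0.124,"z":0,"wx":0,"wy":0,"wz":0},{"x":-0.145,"y":-0.15,"z":0,"wx":0,"wy":0,"wz":0},{"x":-0.17,"y":-0.175,"z":0,"wx":0,"wy":0,"wz":0},{"x":-0.195,"y":-0.2,"z":0,"wx":0,"wy":0,"wz":0},{"x":-0.22,"y":-0.225,"z":0,"wx":0,"wy":0,"wz":0},{"x":-0.245,"y":-0.25,"z":0,"wx":0,"wy":0,"wz":0}]' 0 10
python3 - <<'E'
from h import *
print(delta([.4587,.0628,.12]))
E
```

```text
time: 1.03
position: [0.3873, 0.2633, 0.2226]
tool_rot: [0.656, 3.072, 0.001]
ft_force: [0.3, 0.5, -0.0]
grip_width: 0.325
grip_force: 0.0
[-0.14706927 -0.15385707  0.10250906]
```

```bash
python3 -m handwheel '[{"x":-0.025,"y":-0.026,"z":0,"wx":0,"wy":0,"wz":0},{"x":-0.05,"y":-0.052,"z":0,"wx":0,"wy":0,"wz":0},{"x":-0.075,"y":-0.078,"z":0,"wx":0,"wy":0,"wz":0},{"x":-0.1,"y":-0.105,"z":0,"wx":0,"wy":0,"wz":0},{"x":-0.125,"y":-0.13,"z":0.01,"wx":0,"wy":0,"wz":0},{"x":-0.14,"y":-0.147,"z":0.03,"wx":0,"wy":0,"wz":0},{"x":-0.147,"y":-0.154,"z":0.06,"wx":0,"wy":0,"wz":0},{"x":-0.147,"y":-0.154,"z":0.09,"wx":0,"wy":0,"wz":0},{"x":-0.147,"y":-0.154,"z":0.11,"wx":0,"wy":0,"wz":0},{"x":-0.147,"y":-0.154,"z":0.11,"wx":0,"wy":0,"wz":0}]'
python3 look.py b2 390 120 260 100
```

```text
time: 1.87
position: [0.4548, 0.0633, 0.1085]
tool_rot: [-0.656, -3.065, 0.006]
ft_force: [-1.6, 0.3, 0.5]
grip_width: 0.004
grip_force: 0.0
top TCP px [449.65671415 181.06476103]
side TCP px [313.21029295 143.29988072]
1.8667 [0.45483333 0.06327108 0.10845894]
```

View pics/b2.png

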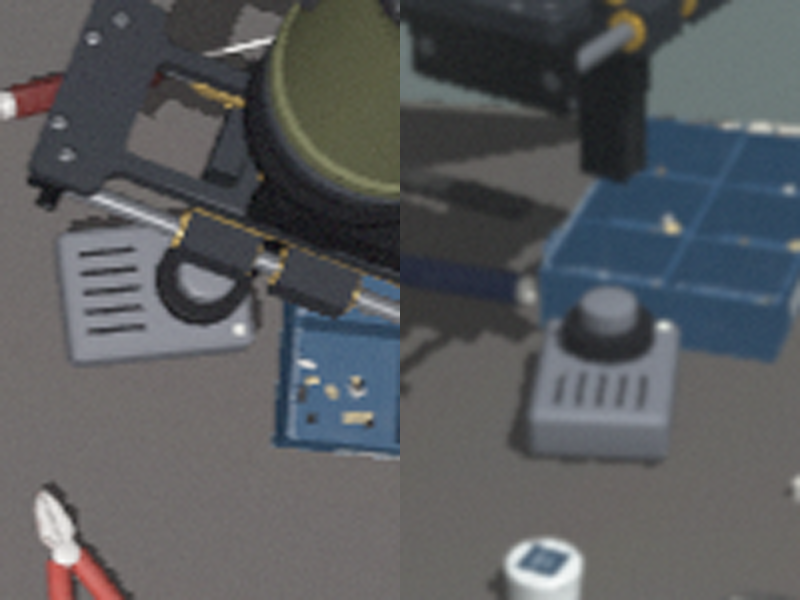

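The fingertips' underside is at side px (313,142.5), where the calibration predicts the TCP (313.2,143.3), so the side camera is consistent with the arm. The button top disc reads (312.1,175.7) in this better light.

```bash
python3 - <<'E'
from h import *
import pickle
t=pickle.load(open("top.pkl","rb"));s=pickle.load(open("side.pkl","rb"))
print(ray(s,312.1,175.7,.048),ray(t,441.7,187.4,.048),ray(t,440.4,189.1,.038))
print("collar side",ray(s,311.6,(100+322/4-.4),.038))
b=s["K"]@(np.array(s["world_to_cam"])[:3]@np.array([.4587,.0635,.048,1]));print(b[:2]/b[2])
print("sink",ray(t,300.2,195,.018),ray(s,285.1,280.3,.018),"reel",ray(t,344.3,241.8,.009),ray(s,349.6,259.3,.009))
print(delta([.457,.066,.060]),ctrl.get_state()["position"])
E
```

```text
[0.45605929 0.07010716 0.048     ] [0.4580353  0.06388915 0.048     ] [0.45722681 0.06422816 0.038     ]
collar side [0.45722843 0.06870735 0.038     ]
[311.18943016 173.71002723]
sink [0.45982895 0.31779438 0.018     ] [0.45812011 0.31946961 0.018     ] reel [0.37114974 0.23928161 0.009     ] [0.37065788 0.24693339 0.009     ]
[0.00157661 0.00110622 0.05259333] [0.45803985 0.06437421 0.11259319]
```

```bash
python3 -m handwheel '[{"x":0.001,"y":0.002,"z":0.02,"wx":0,"wy":0,"wz":0},{"x":0.001,"y":0.002,"z":0.04,"wx":0,"wy":0,"wz":0},{"x":0.001,"y":0.002,"z":0.055,"wx":0,"wy":0,"wz":0},{"x":0.001,"y":0.002,"z":0.06,"wx":0,"wy":0,"wz":0},{"x":0.001,"y":0.002,"z":0.063,"wx":0,"wy":0,"wz":0},{"x":0.001,"y":0.002,"z":0.066,"wx":0,"wy":0,"wz":0},{"x":0.001,"y":0.002,"z":0.068,"wx":0,"wy":0,"wz":0},{"x":0.001,"y":0.002,"z":0.069,"wx":0,"wy":0,"wz":0},{"x":0.001,"y":0.002,"z":0.069,"wx":0,"wy":0,"wz":0},{"x":0.001,"y":0.002,"z":0.069,"wx":0,"wy":0,"wz":0}]'
```

```text
time: 2.8
position: [0.4595, 0.0671, 0.0446]
tool_rot: [0.656, 3.07, 0.003]
ft_force: [0.9, 0.5, 2.5]
grip_width: 0.004
grip_force: 1.4
```

```bash
python3 -m handwheel '[{"x":0,"y":0,"z":0.001,"wx":0,"wy":0,"wz":0},{"x":0,"y":0,"z":0.002,"wx":0,"wy":0,"wz":0},{"x":0,"y":0,"z":0.003,"wx":0,"wy":0,"wz":0},{"x":0,"y":0,"z":0.003,"wx":0,"wy":0,"wz":0},{"x":0,"y":0,"z":0.003,"wx":0,"wy":0,"wz":0}]'
```

```text
time: 3.22
position: [0.4596, 0.0672, 0.0422]
tool_rot: [0.656, 3.07, 0.003]
ft_force: [-0.4, 1.5, 13.5]
grip_width: 0.004
grip_force: 6.6
```

The force jumped to 13.5 N at z = 0.042, well above the 4 N spring, so the button is fully down. Lifting off now.

```bash
python3 -m handwheel '[{"x":0,"y":0,"z":-0.01,"wx":0,"wy":0,"wz":0},{"x":0,"y":0,"z":-0.04,"wx":0,"wy":0,"wz":0},{"x":0,"y":0,"z":-0.08,"wx":0,"wy":0,"wz":0},{"x":0,"y":0,"z":-0.12,"wx":0,"wy":0,"wz":0},{"x":0.012,"y":0.027,"z":-0.13,"wx":0,"wy":0,"wz":0},{"x":0.027,"y":0.06,"z":-0.13,"wx":0,"wy":0,"wz":0},{"x":0.042,"y":0.093,"z":-0.13,"wx":0,"wy":0,"wz":0},{"x":0.057,"y":0.126,"z":-0.13,"wx":0,"wy":0,"wz":0},{"x":0.072,"y":0.16,"z":-0.13,"wx":0,"wy":0,"wz":0},{"x":0.086,"y":0.192,"z":-0.13,"wx":0,"wy":0,"wz":0}]'
python3 - <<'E'
from h import *
import pickle
im=ctrl.get_image("side")
cv2.imwrite("pics/btn.png",cv2.resize(im["image"][140:240,270:370,::-1],None,fx=4,fy=4))
print(delta([.459,.3185,.042]))
E
```

```text
time: 4.05
position: [0.4569, 0.2783, 0.1699]
tool_rot: [-0.655, -3.071, 0.003]
ft_force: [0.8, 1.0, 0.3]
grip_width: 0.004
grip_force: 0.0
[0.00888021 0.03008702 0.12785304]
```

View pics/btn.png

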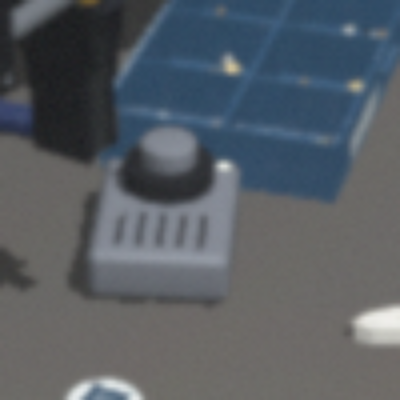

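The button is back up, its top standing proud of the collar at about (312,176) in the full image. Next is the move over the heat sink.

```bash
python3 -m handwheel '[{"x":0.009,"y":0.025,"z":0.005,"wx":0,"wy":0,"wz":0},{"x":0.009,"y":0.03,"z":0.03,"wx":0,"wy":0,"wz":0},{"x":0.009,"y":0.03,"z":0.06,"wx":0,"wy":0,"wz":0},{"x":0.009,"y":0.03,"z":0.09,"wx":0,"wy":0,"wz":0},{"x":0.009,"y":0.03,"z":0.115,"wx":0,"wy":0,"wz":0},{"x":0.009,"y":0.03,"z":0.127,"wx":0,"wy":0,"wz":0},{"x":0.009,"y":0.03,"z":0.127,"wx":0,"wy":0,"wz":0},{"x":0.009,"y":0.03,"z":0.127,"wx":0,"wy":0,"wz":0}]'
python3 look.py hs 250 130 240 180
```

```text
time: 4.77
position: [0.462, 0.3076, 0.0435]
tool_rot: [-0.656, -3.072, 0.002]
ft_force: [-0.0, -0.2, 1.2]
grip_width: 0.005
grip_force: 0.0
top TCP px [304.76135428 190.62606167]
side TCP px [283.38535911 261.30908564]
4.7667 [0.46202362 0.30757472 0.04353825]
```

View pics/hs.png

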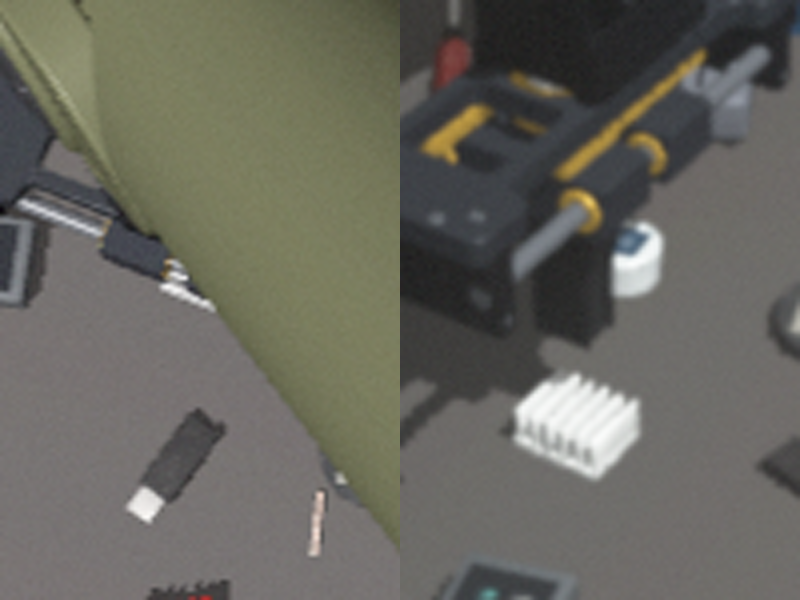

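The side crop shows the fingertips at about (573,335) and the centre of the fin tops at (580,405), i.e. full-image (284.6,281). The tip is 11 mm short in y, so I correct that and hold.

```bash
python3 - <<'E'
from h import *
print(delta([.459,.3185,.040]),ctrl.get_state()["position"])
E
```

```text
[0.00797465 0.00716317 0.00534473] [0.46333986 0.30869482 0.0453382 ]
```

```bash
python3 -m handwheel '[{"x":0.004,"y":0.004,"z":0.003,"wx":0,"wy":0,"wz":0},{"x":0.008,"y":0.007,"z":0.005,"wx":0,"wy":0,"wz":0},{"x":0.008,"y":0.007,"z":0.005,"wx":0,"wy":0,"wz":0},{"x":0.008,"y":0.007,"z":0.005,"wx":0,"wy":0,"wz":0},{"x":0.008,"y":0.007,"z":0.005,"wx":0,"wy":0,"wz":0},{"x":0.008,"y":0.007,"z":0.005,"wx":0,"wy":0,"wz":0}]'; python3 - <<'E'
from h import *
print(delta([.459,.3185,.040]),ctrl.get_state()["position"])
E
```

```text
time: 5.37
position: [0.4579, 0.3177, 0.0387]
tool_rot: [0.656, 3.072, 0.0]
ft_force: [0.6, 0.8, -0.4]
grip_width: 0.006
grip_force: 0.0
[-0.00068462  0.00119969 -0.0012521 ] [0.45788539 0.31768475 0.03874753]
```

On target within 1.5 mm and 21 mm above the fins. Holding over 3 s.

```bash
python3 -m handwheel '[{"x":0,"y":0,"z":0,"wx":0,"wy":0,"wz":0},{"x":0,"y":0,"z":0,"wx":0,"wy":0,"wz":0},{"x":0,"y":0,"z":0,"wx":0,"wy":0,"wz":0},{"x":0,"y":0,"z":0,"wx":0,"wy":0,"wz":0},{"x":0,"y":0,"z":0,"wx":0,"wy":0,"wz":0},{"x":0,"y":0,"z":0,"wx":0,"wy":0,"wz":0},{"x":0,"y":0,"z":0,"wx":0,"wy":0,"wz":0},{"x":0,"y":0,"z":0,"wx":0,"wy":0,"wz":0},{"x":0,"y":0,"z":0,"wx":0,"wy":0,"wz":0},{"x":0,"y":0,"z":0,"wx":0,"wy":0,"wz":0}]' >/dev/null
python3 -m handwheel '[{"x":0,"y":0,"z":0,"wx":0,"wy":0,"wz":0},{"x":0,"y":0,"z":0,"wx":0,"wy":0,"wz":0},{"x":0,"y":0,"z":0,"wx":0,"wy":0,"wz":0},{"x":0,"y":0,"z":0,"wx":0,"wy":0,"wz":0},{"x":0,"y":0,"z":0,"wx":0,"wy":0,"wz":0},{"x":0,"y":0,"z":0,"wx":0,"wy":0,"wz":0},{"x":0,"y":0,"z":0,"wx":0,"wy":0,"wz":0},{"x":0,"y":0,"z":0,"wx":0,"wy":0,"wz":0},{"x":0,"y":0,"z":0,"wx":0,"wy":0,"wz":0},{"x":0,"y":0,"z":0,"wx":0,"wy":0,"wz":0}]' >/dev/null
python3 -m handwheel '[{"x":0,"y":0,"z":0,"wx":0,"wy":0,"wz":0},{"x":0,"y":0,"z":0,"wx":0,"wy":0,"wz":0},{"x":0,"y":0,"z":0,"wx":0,"wy":0,"wz":0},{"x":0,"y":0,"z":0,"wx":0,"wy":0,"wz":0},{"x":0,"y":0,"z":0,"wx":0,"wy":0,"wz":0},{"x":0,"y":0,"z":0,"wx":0,"wy":0,"wz":0},{"x":0,"y":0,"z":0,"wx":0,"wy":0,"wz":0},{"x":0,"y":0,"z":0,"wx":0,"wy":0,"wz":0},{"x":0,"y":0,"z":0,"wx":0,"wy":0,"wz":0},{"x":0,"y":0,"z":0,"wx":0,"wy":0,"wz":0}]' 
python3 -m handwheel '[{"x":0,"y":0,"z":0,"wx":0,"wy":0,"wz":0},{"x":0,"y":0,"z":0,"wx":0,"wy":0,"wz":0},{"x":0,"y":0,"z":0,"wx":0,"wy":0,"wz":0},{"x":0,"y":0,"z":0,"wx":0,"wy":0,"wz":0},{"x":0,"y":0,"z":0,"wx":0,"wy":0,"wz":0},{"x":0,"y":0,"z":0,"wx":0,"wy":0,"wz":0},{"x":0,"y":0,"z":0,"wx":0,"wy":0,"wz":0},{"x":0,"y":0,"z":0,"wx":0,"wy":0,"wz":0},{"x":0,"y":0,"z":0,"wx":0,"wy":0,"wz":0},{"x":0,"y":0,"z":0,"wx":0,"wy":0,"wz":0}]' 
python3 - <<'E'
from h import *
print(delta([.371,.242,.032]))
E
```

```text
time: 7.87
position: [0.4578, 0.3178, 0.0386]
tool_rot: [0.656, 3.072, 0.0]
ft_force: [0.6, 0.2, 0.1]
grip_width: 0.007
grip_force: 0.0
time: 8.7
position: [0.4578, 0.3178, 0.0386]
tool_rot: [0.656, 3.072, 0.0]
ft_force: [0.2, 0.8, 1.0]
grip_width: 0.008
grip_force: 0.0
[ 0.04824761 -0.10459159  0.00656842]
```

```bash
python3 -m handwheel '[{"x":0,"y":0,"z":-0.03,"wx":0,"wy":0,"wz":0},{"x":0,"y":0,"z":-0.065,"wx":0,"wy":0,"wz":0},{"x":0,"y":0,"z":-0.1,"wx":0,"wy":0,"wz":0},{"x":0,"y":0,"z":-0.12,"wx":0,"wy":0,"wz":0},{"x":0.01,"y":-0.022,"z":-0.12,"wx":0,"wy":0,"wz":0},{"x":0.022,"y":-0.048,"z":-0.12,"wx":0,"wy":0,"wz":0},{"x":0.034,"y":-0.074,"z":-0.12,"wx":0,"wy":0,"wz":0},{"x":0.044,"y":-0.095,"z":-0.12,"wx":0,"wy":0,"wz":0},{"x":0.048,"y":-0.104,"z":-0.12,"wx":0,"wy":0,"wz":0},{"x":0.048,"y":-0.104,"z":-0.12,"wx":0,"wy":0,"wz":0}]'
python3 -m handwheel '[{"x":0,"y":0,"z":0.0,"wx":0,"wy":0,"wz":0},{"x":0,"y":0,"z":0.03,"wx":0,"wy":0,"wz":0},{"x":0,"y":0,"z":0.06,"wx":0,"wy":0,"wz":0},{"x":0,"y":0,"z":0.09,"wx":0,"wy":0,"wz":0},{"x":0,"y":0,"z":0.115,"wx":0,"wy":0,"wz":0},{"x":0,"y":0,"z":0.126,"wx":0,"wy":0,"wz":0},{"x":0,"y":0,"z":0.126,"wx":0,"wy":0,"wz":0},{"x":0,"y":0,"z":0.126,"wx":0,"wy":0,"wz":0},{"x":0,"y":0,"z":0.126,"wx":0,"wy":0,"wz":0}]'
python3 look.py wr 300 160 300 170; python3 -c "
from h import *
print(delta([.371,.242,.032]))"
```

```text
time: 9.53
position: [0.3704, 0.2414, 0.1587]
tool_rot: [-0.657, -3.072, -0.001]
ft_force: [-0.1, -0.8, -0.3]
grip_width: 0.004
grip_force: 0.0
time: 10.28
position: [0.3728, 0.2435, 0.0335]
tool_rot: [0.656, 3.071, 0.002]
ft_force: [-0.8, 0.4, 0.1]
grip_width: 0.006
grip_force: 0.0
top TCP px [342.08229166 239.34483227]
side TCP px [348.95004502 245.34474215]
10.2833 [0.37283109 0.24346683 0.03346799]
[ 0.00102344 -0.00204162  0.00182143]
```

View pics/wr.png

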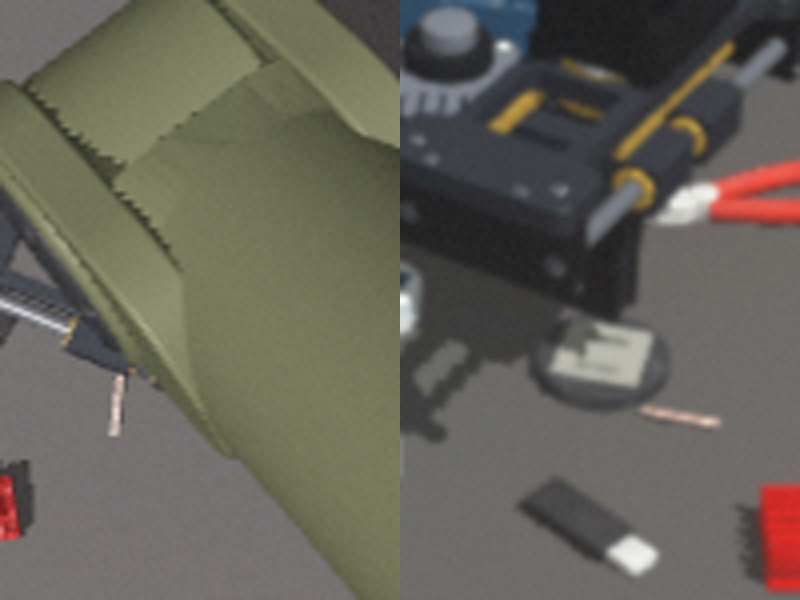

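The side crop shows the reel centre at (599,356), undisturbed, with the tip about 24 mm above it and on target within a few mm. I'll hold there and hand in.

```bash
python3 -m handwheel '[{"x":0,"y":0,"z":0,"wx":0,"wy":0,"wz":0},{"x":0,"y":0,"z":0,"wx":0,"wy":0,"wz":0},{"x":0,"y":0,"z":0,"wx":0,"wy":0,"wz":0},{"x":0,"y":0,"z":0,"wx":0,"wy":0,"wz":0},{"x":0,"y":0,"z":0,"wx":0,"wy":0,"wz":0},{"x":0,"y":0,"z":0,"wx":0,"wy":0,"wz":0},{"x":0,"y":0,"z":0,"wx":0,"wy":0,"wz":0},{"x":0,"y":0,"z":0,"wx":0,"wy":0,"wz":0},{"x":0,"y":0,"z":0,"wx":0,"wy":0,"wz":0},{"x":0,"y":0,"z":0,"wx":0,"wy":0,"wz":0}]' >/dev/null
python3 -m handwheel '[{"x":0,"y":0,"z":0,"wx":0,"wy":0,"wz":0},{"x":0,"y":0,"z":0,"wx":0,"wy":0,"wz":0},{"x":0,"y":0,"z":0,"wx":0,"wy":0,"wz":0},{"x":0,"y":0,"z":0,"wx":0,"wy":0,"wz":0},{"x":0,"y":0,"z":0,"wx":0,"wy":0,"wz":0},{"x":0,"y":0,"z":0,"wx":0,"wy":0,"wz":0},{"x":0,"y":0,"z":0,"wx":0,"wy":0,"wz":0},{"x":0,"y":0,"z":0,"wx":0,"wy":0,"wz":0},{"x":0,"y":0,"z":0,"wx":0,"wy":0,"wz":0},{"x":0,"y":0,"z":0,"wx":0,"wy":0,"wz":0}]' >/dev/null
python3 -m handwheel '[{"x":0,"y":0,"z":0,"wx":0,"wy":0,"wz":0},{"x":0,"y":0,"z":0,"wx":0,"wy":0,"wz":0},{"x":0,"y":0,"z":0,"wx":0,"wy":0,"wz":0},{"x":0,"y":0,"z":0,"wx":0,"wy":0,"wz":0},{"x":0,"y":0,"z":0,"wx":0,"wy":0,"wz":0},{"x":0,"y":0,"z":0,"wx":0,"wy":0,"wz":0},{"x":0,"y":0,"z":0,"wx":0,"wy":0,"wz":0},{"x":0,"y":0,"z":0,"wx":0,"wy":0,"wz":0},{"x":0,"y":0,"z":0,"wx":0,"wy":0,"wz":0},{"x":0,"y":0,"z":0,"wx":0,"wy":0,"wz":0}]'
python3 -c "
from bench import ctrl
print(ctrl.close_job())"
```

```text
time: 12.88
position: [0.3715, 0.2424, 0.0326]
tool_rot: [0.656, 3.072, 0.0]
ft_force: [-0.3, 0.8, -0.3]
grip_width: 0.005
grip_force: 0.0
the job is handed in; nothing more can be done
None
```

I pressed the call button fully down and released it, pointed at the heat sink for over 3 s, then pointed at the reel and handed the job in at about 12.9 s while still pointing; no verdict came back.

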